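# Test the freewheel of a tube carousel

### The arm

A 6-joint arm with a two-finger parallel gripper is mounted at the origin on a cart in front of the work surface, level with it; the furniture and walls round the work are solid. World frame = base frame: x ahead of the robot, y to its left, z up, the work surface at z = 0. Lengths are in mm, angles in rad, forces in N, time in s.
With the tool pointing down it reaches from about 400 to 925 mm from the base axis. Payload 12.5 kg.
Tool frame: the origin (TCP) lies between the finger pads; the fingertips stand 19 mm ahead of it and the grasp point (between the pads) is the TCP (env.nose_length is the distance from the TCP to the fingertips, in mm); z points along the fingers, y is the line along which they close (so a half turn about z gives the same grasp; the last joint's range is limited). The gripper opens to 95 mm and grips with 3 to 60 N. Pads are 20 mm wide; open, the fingers measure 119 mm over their backs; the gripper's body (75 mm by 180 mm) begins 59 mm behind the grasp point.
Start: joints at [1.056, 0.491, 1.559, -0, 1.092, -0.106], TCP at [248.428, 573.523, 233.661] pointing down, gripper open.
Joint ranges: [-3.1, 3.1], [-0.84, 2.19], [0.05, 2.79], [-1.13, 4.28], [0.06, 2.93], [-2.69, 2.69]. Speed limits (rad/s): [2.22, 2.22, 2.79, 3.14, 3.14, 3.14].

### API

Orientations are given as [roll, pitch, yaw] about the fixed x, y, z axes, in that order (R = Rz(yaw) Ry(pitch) Rx(roll)).
In Python, from cell import env gives the robot as it stands. The module is installed in compiled form; this text tells all that it offers.
- The arm moves only by the tool drive_tool, never from a script. Its argument "rows" is a list that holds one entry, the list of rows, each a list of 7 numbers: the shift along the tool's x, y, z scaled (see below), then the turn, a rotation vector about the tool's x, y, z scaled (see below), then the opening, from 0 (shut) to 1 (fully open). In form: [[[tx, ty, tz, ax, ay, az, jaw], ...]]. A call has 1 to 5 rows; each row shifts and turns the commanded pose from where the row before left it, along the tool's axes as they then stand; what a row does not reach is not made up. The controller multiplies each number of a shift by 250 mm and each number of a turn by 180 degrees. A row lasts 1/8 s, in which the tool goes at most 62.5 mm and 10.7 degrees, less where a joint would pass 70% of its speed; a pose out of reach is approached as far as the arm can. A call with a number of a shift or a turn outside -1 to 1 is refused whole. A call with a gripper value outside its range is refused whole. The fingers move at their own pace and stop on an object; the grip force is fixed at half the most. Time passes only in rows, so rows that do not move let the fingers close. It gives the time, the measured TCP pose, the force, the opening and the grip force at its end, in the units of the state.
- env.state(): the state, without advancing time (a new reading comes with each control period).
- env.read_camera(name): name is "side" or "top" or "wrist"; returns a dict with "color" (400x640x3 uint8, blue, green, red), "camera_matrix" (3x3 intrinsics, pixels), "k1" (the pictures are not rectified: a ray, as slopes to the right and down, at radius r is drawn at 1 + k1 r^2 times it, then the intrinsics apply), "pose" (4x4, takes a point from camera to world coordinates). Camera axes: x right, y up, looking along -z (the intrinsics and any distortion apply to the point x, -y, -z); pixel columns grow to the right and rows downward; lengths in mm; the calibration is good to about 2 mm. A picture is of the moment at which its call begins. There is no depth.
- env.job_done(): hands the job in; it is judged then, once.
Trained networks look in a picture, given as the dict that the camera call returned (one of the last four; its "shot" number tells which), for a name from the list of things; names that differ only in an ending like _2 or _b are one class to them, and where a whole thing is asked for, a point or a joint stands for the part that bears it (a point fixed in the world has none). Each returns a list of dicts, best first, with "score" (0 to 1); they miss things now and then, are a little off and sometimes report something else, mostly with a low value. They report only what shows in the picture. A call takes as long as a camera call.
- env.search_frame(name, picture): "at" ([x, y, z] in mm, in the coordinates of the camera as it stood for that picture, good to about 4 mm: the middle of the surface that is visible of it).
- env.place_of(name, picture): "at" ([x, y, z] in mm, in the coordinates of the camera as it stood for that picture, good to about 4 mm: a listed point, or the origin of a listed thing).
The state is a dict: "t": time; "joints": joint angles; "qvel": joint speeds; "tau": joint torques, N m; "eef_pos": TCP position; "tcp_rot": TCP orientation; "ft_force": force on the tool from outside, world axes, zero at the start; "moment": the same for the moment, N m; "opening": opening from 0.0 (shut) to 1.0 (fully open); "grip_force": force on a finger pad.
Only numpy, scipy, OpenCV 4.12 (cv2) and the standard library are available. Lean on these libraries where they do the work, as an engineer would, in place of code of your own. Each camera call takes 0.05 s, during which the arm holds its last target. There are 200 camera calls.

### The job

Test the freewheel of the larger sample-tube carousel by its black crossbar. First turn the bar about 60 degrees clockwise (seen from above), which must run loose while the carousel stands still, then turn it back anticlockwise by as much, so that the freewheel grips and carries the carousel round; leave it there and let go of the bar. Do not push the disc or the tubes, and leave the smaller carousel alone.

Things in the scene. Friction and masses are not known exactly. Their poses are not given: they have to be found in the camera images.
- bar_grip (a point): Centre of the black crossbar on top of the larger carousel, on its turning axis, 192 mm above the desk: the place to grip. The bar is 90 mm long, 12 mm thick, 16 mm high (184 to 200 mm above the desk); x points along the bar, z up. It sits on an upright 16 mm shaft over a bare metal cap 72 mm across, whose top is 153 mm above the desk; nothing stands beside it at its height.
- bar_end (a point): A point near one end of that bar, 42 mm from bar_grip along the bar's x; it turns with the bar.
- turn_bar (a joint): Angle of that crossbar against the fixed foot, rad, growing anticlockwise seen from above; starts within +-0.5. Clockwise it runs loose over a clicking ratchet of 24 steps a turn (about 0.03 Nm); anticlockwise the ratchet catches after at most one step (15 degrees) and carries the carousel along (about 0.1 Nm).
- carousel (a joint): Angle of the larger carousel (disc, cups, tubes) against the fixed foot, in rad, growing anticlockwise seen from above; 0 at the start. Friction holds it where it is left.
- carousel_disc: The larger carousel: aluminium disc 196 mm across, 30 to 38 mm above the desk, with six grey cups, four of them holding blue-capped tubes (centres 78 mm from the axis, caps 26 mm across, tops 165 mm above the desk). Origin on the axis at desk level, z up, x through one of the tubes. It turns on a grey foot fixed to the desk.
- small_carousel (a joint): Angle of the smaller carousel, in rad, 0 at the start; its bar is fast on it.
- small_bar (a point): Centre of the crossbar (same bar, same height of 192 mm) of the smaller carousel, a disc 132 mm across with four cups and three tubes, 52 mm cap. To be left alone. The two carousels stand side by side on the desk, 0.25 to 0.45 m apart, either one on the left.

How it is judged:
By the outcome, as a careful person would: the job done as asked, in the order asked, and still so for the second after the job is handed in, with the robot touching nothing.
It also fails if it takes over 38 s, if anything falls off the work surface, if the arm or the gripper's body presses on something with over 40 N, if the wrist force passes 120 N, or if a joint passes its speed limit or range.

## Working session

There is one attempt and no reset: what is moved stays moved. The work goes in short steps, Python scripts to look and compute and a tool call to move; the robot and the scene stay as the last step left them, time stands still between calls to the robot, and variables do not carry over. Pictures are saved under pics/ and viewed, at most 10 in all, crops included, and the job is handed in when it is done.

Besides the shell and the picture viewer there is one more tool, called in YAML: its name, and indented under it one key for each argument. drive_tool: Moves the arm, as the interface text tells. Its arguments: {"type":"object","properties":{"rows":{"type":"array","items":{"type":"array","items":{"type":"array","items":{"type":"number","minimum":-1,"maximum":1}}}}},"required":["rows"]}

```bash
mkdir -p pics; cat > h.py <<'E'
from cell import env
import numpy as np, cv2
def w(p,at): return (p["pose"]@np.r_[at,1])[:3]
def px(p,X):
    c=np.linalg.inv(p["pose"])@np.r_[X,1]; s=np.array([c[0],-c[1]])/-c[2]
    s=s*(1+p["k1"]*(s@s)); K=p["camera_matrix"]; return (K@np.r_[s,1])[:2]
def ray(p,uv,z):
    K=p["camera_matrix"]; d=(np.linalg.inv(K)@np.r_[uv,1])[:2]; s=d.copy()
    for _ in range(20): s=d/(1+p["k1"]*(s@s))
    v=p["pose"][:3,:3]@np.r_[s[0],-s[1],-1]; o=p["pose"][:3,3]; return o+v*(z-o[2])/v[2]
E
python3 - <<'E'
from h import *
s=env.state(); print({k:np.round(v,3) for k,v in s.items()})
for c in ["top","side"]:
    p=env.read_camera(c); cv2.imwrite(f"pics/{c}1.png",p["color"])
    for n in ["bar_grip","bar_end","carousel_disc","small_bar"]:
        for r in env.place_of(n,p)[:3]:
            X=w(p,r["at"]); print(c,n,round(r["score"],2),X.round(1),px(p,X).round(0))
E
```

```text
{'t': np.float64(0.0), 'joints': array([ 1.056,  0.492,  1.559,  0.   ,  1.092, -0.106]), 'qvel': array([0.001, 0.   , 0.001, 0.   , 0.001, 0.001]), 'tau': array([-3.0000e-03, -6.1264e+01, -2.5817e+01,  6.9000e-02,  4.8000e-02,
       -0.0000e+00]), 'eef_pos': array([248.288, 573.316, 233.081]), 'tcp_rot': array([-3.141, -0.   ,  2.733]), 'ft_force': array([-0.906, -0.215, -0.29 ]), 'moment': array([ 0.031,  0.021, -0.   ]), 'grip_force': np.float64(0.0), 'opening': np.float64(1.0)}
top bar_grip 0.97 [458.9 176.  193.9] [203. 239.]
top bar_end 0.9 [507.  176.8 191. ] [203. 212.]
top bar_end 0.32 [4.668e+02 1.738e+02 1.000e-01] [226. 237.]
top carousel_disc 0.86 [466.7 164.7  -2.2] [231. 237.]
top small_bar 0.95 [ 513.4 -171.8  191. ] [397. 203.]
side bar_grip 0.68 [462.5 173.9 193.9] [289. 155.]
side bar_end 0.75 [509.3 177.8 189.7] [306. 155.]
side carousel_disc 0.78 [461.2 169.9  -0.8] [292. 223.]
side small_bar 0.57 [ 513.3 -170.2  197.3] [337. 199.]
```

View pics/top1.png

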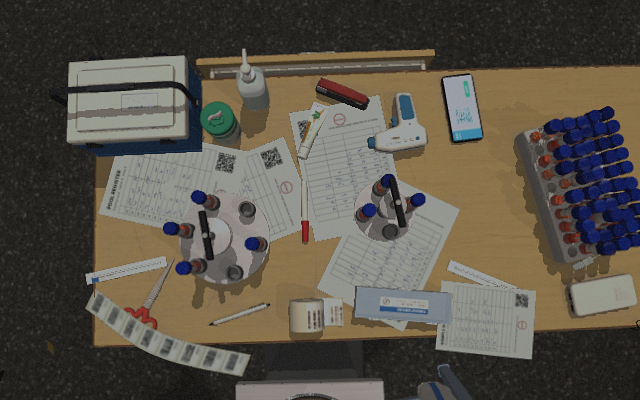

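The top view shows the larger carousel on the left, with its bar from about (204,211) to (211,260). The smaller one is on the right, with its bar near (397,203). Next I'll refine the bar's axis from its pixels.

```bash
cat > bar.py <<'E'
from h import *
def bar(p,X,thr=60,R=60):
    g=p["color"].max(2); u=px(p,X); 
    m=(g<thr).astype(np.uint8)
    n,l,st,ce=cv2.connectedComponentsWithStats(m)
    ys,xs=np.mgrid[:400,:640]; out=[]
    near=np.hypot(xs-u[0],ys-u[1])
    best=max(range(1,n),key=lambda i:((l==i)&(near<25)).sum())
    pts=np.argwhere(l==best)[:,::-1].astype(np.float32)
    r=cv2.minAreaRect(pts); b=cv2.boxPoints(r)
    W=np.array([ray(p,q,200)[:2] for q in b]); c=W.mean(0)
    e=[W[1]-W[0],W[2]-W[1]]; e=max(e,key=np.linalg.norm); 
    return len(pts),r,c,np.degrees(np.arctan2(e[1],e[0])),np.linalg.norm(e)
E
python3 - <<'E'
from bar import *
p=env.read_camera("top")
for t in (40,50,60): print(t,bar(p,[459,176,200],t))
q=cv2.resize(p["color"][180:300,140:290],None,fx=4,fy=4,interpolation=cv2.INTER_CUBIC); cv2.imwrite("pics/c2.png",q)
for n in("bar_grip","bar_end"):
  print(n,[w(p,r["at"]).round(1) for r in env.place_of(n,p)[:1]])
E
```

```text
40 (307, ((205.88592529296875, 235.0201416015625), (49.35502624511719, 7.067270278930664), 79.99201965332031), array([465.50759751, 169.05538296]), np.float64(-170.05711557501715), np.float64(87.31485368161336))
50 (339, ((208.03965759277344, 234.5646514892578), (49.50639724731445, 11.940109252929688), 80.27242279052734), array([466.21436499, 165.22584376]), np.float64(-170.4030613872187), np.float64(87.55891613073298))
60 (365, ((208.00674438476562, 234.7047119140625), (49.81846237182617, 12.049116134643555), 79.99201965332031), array([465.97226027, 165.28700033]), np.float64(-170.1228038783592), np.float64(88.1169350330912))
bar_grip [array([463.2, 174.2, 193.1])]
bar_end [array([506.3, 179.2, 190.7])]
```

View pics/c2.png

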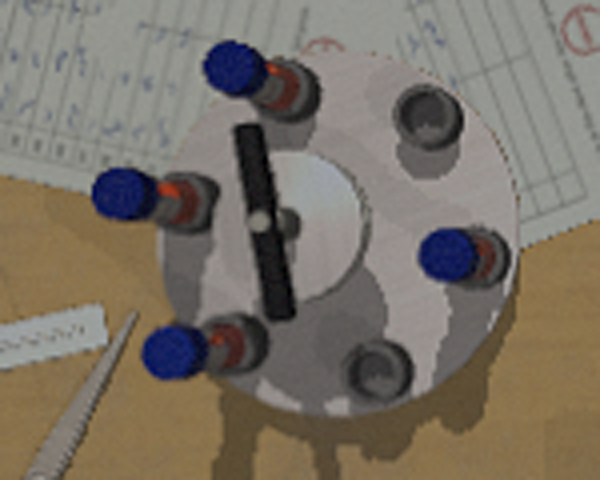

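drive_tool:
  rows:
    - [[-0.16,-0.126,-0.05,0,0,0,1],[-0.16,-0.126,-0.05,0,0,0,1],[-0.16,-0.126,-0.05,0,0,0,1],[-0.16,-0.126,-0.05,0,0,0,1],[-0.16,-0.126,0,0,0,0,1]]

```text
t: 1.27
eef_pos: [370.1, 348.2, 284.7]
tcp_rot: [3.14, 0.001, 2.733]
ft_force: [0.3, -0.0, -1.5]
opening: 0.998
grip_force: 0.0
```

drive_tool:
  rows:
    - [[-0.16,-0.126,0,0,0,0,1],[-0.16,-0.126,0,0,0,0,1],[-0.16,-0.126,0,0,0,0,1],[-0.15,-0.126,0,0,0,0,1],[0,0,0,0,0,-0.046,1]]

```text
t: 1.9
eef_pos: [465.0, 168.8, 283.7]
tcp_rot: [-3.142, 0.0, 2.876]
ft_force: [-0.3, 0.7, -0.2]
opening: 0.998
grip_force: 0.0
```

drive_tool:
  rows:
    - [[0,0,0,0,0,-0.046,0.7],[0,0,0,0,0,-0.046,0.7],[0,0,0,0,0,-0.046,0.7],[0,0,0,0,0,0,0.7],[0,0,0,0,0,0,0.7]]

```text
t: 2.52
eef_pos: [463.8, 171.3, 283.7]
tcp_rot: [3.142, 0.0, -2.975]
ft_force: [-1.0, 0.4, 0.1]
opening: 0.704
grip_force: 0.0
```

```bash
python3 - <<'E'
from bar import *
s=env.state(); print({k:np.round(s[k],3) for k in("t","eef_pos","tcp_rot","joints","opening")})
p=env.read_camera("wrist"); cv2.imwrite("pics/w3.png",p["color"])
for n in("bar_grip","bar_end","carousel_disc"):
  for r in env.place_of(n,p)[:1]:
    X=w(p,r["at"]);print(n,r["score"],X.round(1),px(p,X).round())
print(p["pose"].round(2)); print(px(p,[465,170,200]))
E
```

```text
{'t': np.float64(2.525), 'eef_pos': array([463.752, 171.268, 283.672]), 'tcp_rot': array([ 3.142,  0.   , -2.975]), 'joints': array([ 0.22 ,  0.251,  1.802,  0.   ,  1.089, -1.517]), 'opening': np.float64(0.704)}
bar_grip 0.88 [468.3 172.3 190.5] [319. 218.]
bar_end 0.6 [509.6 179.7 191.7] [320. 272.]
carousel_disc 0.85 [463.3 173.9  -0.8] [321. 168.]
[[-1.7000e-01 -9.5000e-01 -2.5000e-01  3.9367e+02]
 [ 9.9000e-01 -1.6000e-01 -4.0000e-02  1.5980e+02]
 [-0.0000e+00 -2.6000e-01  9.7000e-01  4.3556e+02]
 [ 0.0000e+00  0.0000e+00  0.0000e+00  1.0000e+00]]
[316.50670003 216.59013085]
```

View pics/w3.png

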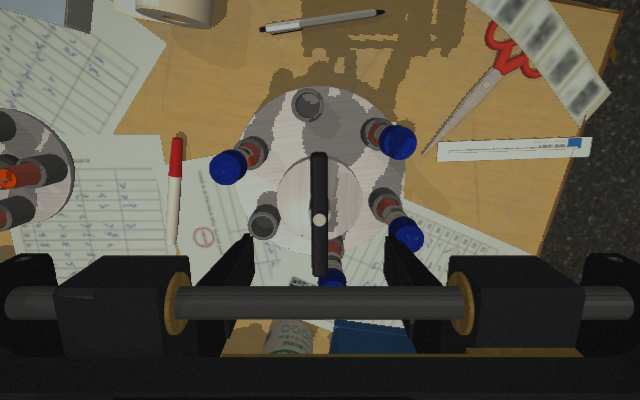

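The wrist view shows the bar almost vertical, from (318,153) to (320,276). Its centre dot is at (320,219), between the fingers.

```bash
python3 - <<'E'
from bar import *
p=env.read_camera("wrist"); g=p["color"].max(2)
L=[]
for r in list(range(160,205))+list(range(232,272)):
    x=np.arange(308,333); d=g[r,308:333]<55
    if 8<d.sum()<20: L.append([x[d].mean(),r,d.sum()])
L=np.array(L); print(len(L),L[::12].round(1))
W=np.array([ray(p,l[:2],200)[:2] for l in L])
vx,vy,x0,y0=cv2.fitLine(W.astype(np.float32),cv2.DIST_HUBER,0,.01,.01).ravel()
print(np.degrees(np.arctan2(vy,vx)),x0,y0)
C=ray(p,[320,219],200); A,B=ray(p,[318.5,153],200),ray(p,[320,276.5],200); print(C,A,B,(A+B)/2)
s=env.state(); T=s["eef_pos"]; n=np.array([-vy,vx]); print("offset of tcp perp to bar",(T[:2]-[x0,y0])@n)
pt=env.read_camera("top"); print(ray(pt,[206,235.5],200))
E
```

```text
84 [[319.  160.   17. ]
 [319.  172.   17. ]
 [319.  184.   17. ]
 [319.  196.   17. ]
 [319.5 235.   16. ]
 [319.5 247.   16. ]
 [321.3 259.   19. ]]
10.055794 457.6483 170.63876
[466.30612331 172.67336579 200.        ] [421.52438805 164.00638209 200.        ] [509.28967241 180.02827364 200.        ] [465.40703023 172.01732787 200.        ]
offset of tcp perp to bar -0.4272844360462251
[464.40368664 168.779283   200.        ]
```

drive_tool:
  rows:
    - [[-0.007,0.002,0.1,0,0,-0.003,0.7],[0,0,0.1,0,0,0,0.7],[0,0,0.1,0,0,0,0.7],[0,0,0.058,0,0,0,0.7],[0,0,0,0,0,0,0.7]]

```text
t: 3.45
eef_pos: [465.3, 172.0, 193.6]
tcp_rot: [3.142, -0.001, -2.963]
ft_force: [-0.2, -0.0, 0.2]
opening: 0.698
grip_force: 0.0
```

drive_tool:
  rows:
    - [[0,0,0,0,0,0,0.4],[0,0,0,0,0,0,0.25],[0,0,0,0,0,0,0.15],[0,0,0,0,0,0,0.05],[0,0,0,0,0,0,0.0]]

```text
t: 4.08
eef_pos: [465.4, 172.1, 194.2]
tcp_rot: [3.142, 0.0, -2.963]
ft_force: [-0.2, 0.5, -0.8]
opening: 0.233
grip_force: 0.0
```

```bash
python3 - <<'E'
from h import *
s=env.state(); print({k:np.round(s[k],3) for k in("t","eef_pos","tcp_rot","ft_force","moment","joints","opening","grip_force")})
p=env.read_camera("wrist"); cv2.imwrite("pics/w4.png",p["color"])
p=env.read_camera("top"); cv2.imwrite("pics/t4.png",p["color"][150:320,100:330])
E
```

```text
{'t': np.float64(4.075), 'eef_pos': array([465.44 , 172.07 , 194.222]), 'tcp_rot': array([ 3.142,  0.   , -2.963]), 'ft_force': array([-0.167,  0.5  , -0.759]), 'moment': array([0.014, 0.039, 0.001]), 'joints': array([ 0.221,  0.359,  1.915,  0.   ,  0.866, -1.529]), 'opening': np.float64(0.233), 'grip_force': np.float64(0.0)}
```

View pics/w4.png

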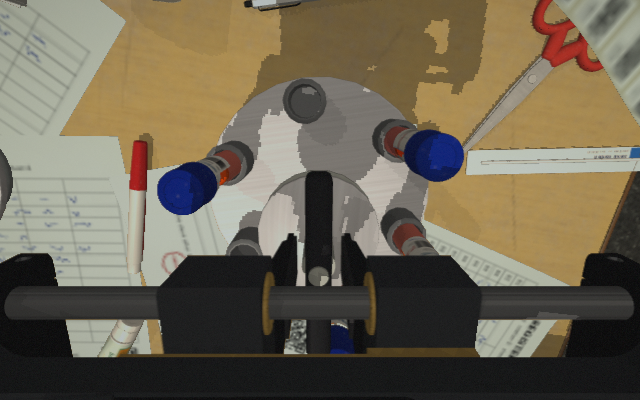

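The bar, with its dot at (318,276), sits centred between the fingers. I'll finish closing.

drive_tool:
  rows:
    - [[0,0,0,0,0,0,0],[0,0,0,0,0,0,0],[0,0,0,0,0,0,0]]

```text
t: 4.55
eef_pos: [465.4, 171.9, 194.2]
tcp_rot: [-3.141, 0.0, -2.963]
ft_force: [0.9, -5.1, 0.7]
opening: 0.16
grip_force: 30.0
```

```bash
cat > st.py <<'E'
from h import *
s=env.state(); print({k:np.round(s[k],3) for k in("t","eef_pos","tcp_rot","ft_force","moment","joints","opening","grip_force")})
E
python3 st.py
```

```text
{'t': np.float64(4.55), 'eef_pos': array([465.447, 171.91 , 194.159]), 'tcp_rot': array([-3.141,  0.   , -2.963]), 'ft_force': array([ 0.885, -5.09 ,  0.709]), 'moment': array([-0.727, -0.018, -0.025]), 'joints': array([ 0.221,  0.36 ,  1.915, -0.   ,  0.867, -1.529]), 'opening': np.float64(0.16), 'grip_force': np.float64(30.0)}
```

drive_tool:
  rows:
    - [[0,-0.001,0,0,0,0,0],[0,0,0,0,0,0.02,0],[0,0,0,0,0,0.03,0],[0,0,0,0,0,0.03,0],[0,0,0,0,0,0.02,0]]

```text
t: 5.18
eef_pos: [465.5, 171.7, 194.2]
tcp_rot: [-3.142, 0.0, 3.004]
ft_force: [-0.4, -3.2, 1.9]
opening: 0.157
grip_force: 30.0
```

```bash
python3 st.py;  python3 - <<'E'
from h import *
a=cv2.imread("pics/t4.png"); p=env.read_camera("top"); b=p["color"][150:320,100:330]
cv2.imwrite("pics/t5.png",cv2.resize(np.vstack([np.hstack([a,b])]),None,fx=1.7,fy=1.7))
E
```

```text
{'t': np.float64(5.175), 'eef_pos': array([465.456, 171.738, 194.151]), 'tcp_rot': array([-3.142,  0.   ,  3.004]), 'ft_force': array([-0.377, -3.246,  1.874]), 'moment': array([-0.73 ,  0.007,  0.015]), 'joints': array([ 0.22 ,  0.36 ,  1.916, -0.   ,  0.867, -1.213]), 'opening': np.float64(0.157), 'grip_force': np.float64(30.0)}
```

View pics/t5.png

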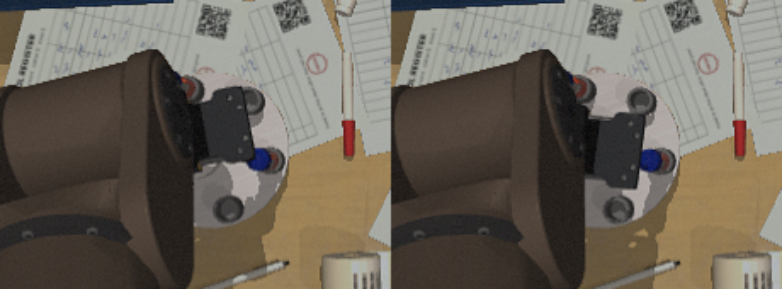

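Before and after the first 18°, the cups sit in the same place: (228,208) in the left half and (620,208) in the right half, less its 391 px offset. So the carousel stood still, and I'll continue clockwise.

drive_tool:
  rows:
    - [[0,0,0,0,0,0.03,0],[0,0,0,0,0,0.03,0],[0,0,0,0,0,0.03,0],[0,0,0,0,0,0.03,0],[0,0,0,0,0,0.03,0]]

```text
t: 5.85
eef_pos: [465.4, 171.6, 194.1]
tcp_rot: [-3.141, 0.0, 2.533]
ft_force: [-0.8, -5.1, 2.8]
opening: 0.156
grip_force: 30.0
```

drive_tool:
  rows:
    - [[0,0,0,0,0,0.03,0],[0,0,0,0,0,0.03,0],[0,0,0,0,0,0.025,0],[0,0,0,0,0,0,0],[0,0,0,0,0,0,0]]

```text
t: 6.48
eef_pos: [465.3, 171.5, 194.2]
tcp_rot: [-3.141, 0.0, 2.269]
ft_force: [-0.7, -6.4, 2.0]
opening: 0.16
grip_force: 30.0
```

```bash
python3 st.py;  python3 - <<'E'
from h import *
a=cv2.imread("pics/t4.png"); p=env.read_camera("top"); b=p["color"][150:320,100:330]
cv2.imwrite("pics/t6.png",cv2.resize(np.hstack([a,b]),None,fx=1.7,fy=1.7)); cv2.imwrite("pics/t6b.png",b)
q=env.read_camera("wrist"); cv2.imwrite("pics/w6.png",q["color"])
E
```

```text
{'t': np.float64(6.475), 'eef_pos': array([465.31 , 171.499, 194.155]), 'tcp_rot': array([-3.141,  0.   ,  2.269]), 'ft_force': array([-0.662, -6.363,  2.036]), 'moment': array([-1.151,  0.182,  0.024]), 'joints': array([ 2.200e-01,  3.590e-01,  1.916e+00, -1.000e-03,  8.670e-01,
       -4.780e-01]), 'opening': np.float64(0.16), 'grip_force': np.float64(30.001)}
```

View pics/t6.png

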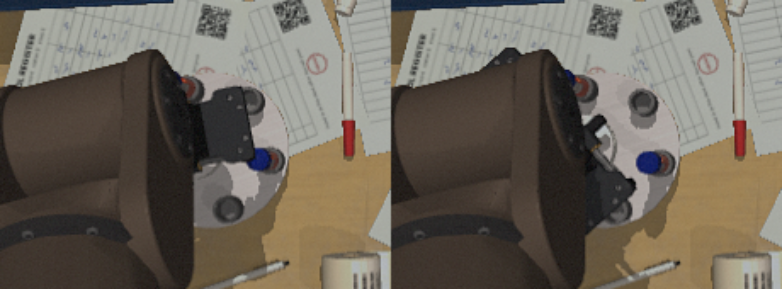

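View pics/w6.png

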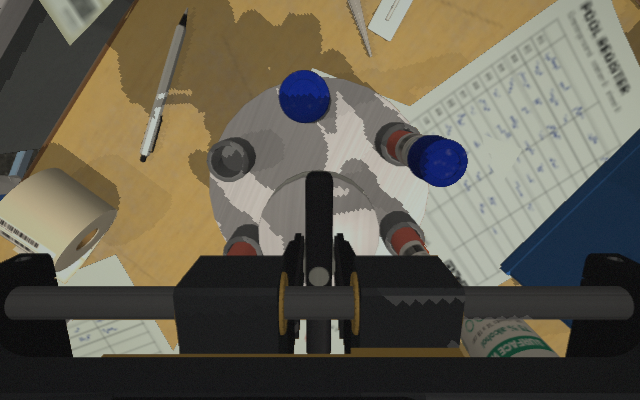

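The right cup is still at about (642,102) and the cap at (648,162), so the carousel stood still over 60° clockwise. The wrist view shows the bar still gripped. Now I'll turn it back anticlockwise.

drive_tool:
  rows:
    - [[0,0,0,0,0,-0.02,0],[0,0,0,0,0,-0.03,0],[0,0,0,0,0,-0.03,0],[0,0,0,0,0,-0.03,0],[0,0,0,0,0,-0.03,0]]

```text
t: 7.2
eef_pos: [465.4, 171.6, 194.2]
tcp_rot: [-3.141, -0.0, 2.712]
ft_force: [0.1, -4.5, 1.9]
opening: 0.156
grip_force: 30.0
```

drive_tool:
  rows:
    - [[0,0,0,0,0,-0.03,0],[0,0,0,0,0,-0.03,0],[0,0,0,0,0,-0.03,0],[0,0,0,0,0,-0.03,0],[0,0,0,0,0,-0.03,0]]

```text
t: 7.82
eef_pos: [465.5, 171.8, 194.2]
tcp_rot: [3.141, 0.0, -3.1]
ft_force: [-0.3, -2.5, 1.2]
opening: 0.158
grip_force: 30.0
```

drive_tool:
  rows:
    - [[0,0,0,0,0,-0.03,0],[0,0,0,0,0,-0.015,0],[0,0,0,0,0,0,0],[0,0,0,0,0,0,0]]

```text
t: 8.32
eef_pos: [465.5, 171.9, 194.1]
tcp_rot: [3.141, 0.0, -2.964]
ft_force: [-0.5, -2.5, 2.3]
opening: 0.16
grip_force: 30.0
```

```bash
python3 st.py;  python3 - <<'E'
from h import *
a=cv2.imread("pics/t4.png"); p=env.read_camera("top"); b=p["color"][150:320,100:330]
q=env.read_camera("wrist")["color"]
A=cv2.imread("pics/w4.png")
cv2.imwrite("pics/t7.png",np.vstack([cv2.resize(np.hstack([a,b]),(690,255)),cv2.resize(np.hstack([A,q]),(690,216))]))
E
```

```text
{'t': np.float64(8.325), 'eef_pos': array([465.471, 171.859, 194.15 ]), 'tcp_rot': array([ 3.141,  0.   , -2.964]), 'ft_force': array([-0.513, -2.545,  2.313]), 'moment': array([-0.355,  0.057,  0.007]), 'joints': array([ 0.22 ,  0.36 ,  1.916,  0.   ,  0.866, -1.528]), 'opening': np.float64(0.16), 'grip_force': np.float64(30.0)}
```

View pics/t7.png

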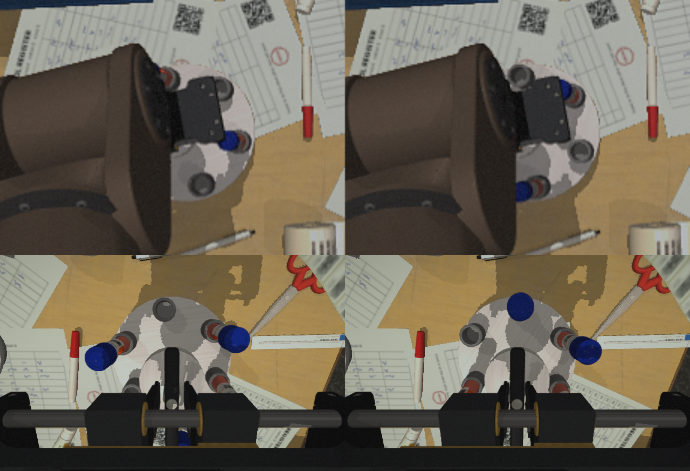

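The top view shows the carousel carried round by roughly 50–60°, with the bar back at its start. Now I'll let go and lift.

drive_tool:
  rows:
    - [[0,0,0,0,0,0,0.3],[0,0,0,0,0,0,0.5],[0,0,0,0,0,0,0.6],[0,0,0,0,0,0,0.6],[0,0,0,0,0,0,0.6]]

```text
t: 9.05
eef_pos: [465.4, 171.9, 194.1]
tcp_rot: [3.141, -0.0, -2.963]
ft_force: [0.5, -0.3, 0.1]
opening: 0.586
grip_force: 0.0
```

drive_tool:
  rows:
    - [[0,0,-0.05,0,0,0,0.6],[0,0,-0.1,0,0,0,0.6],[0,0,-0.1,0,0,0,0.6],[0,0,-0.1,0,0,0,0.6],[0,0,0,0,0,0,0.6]]

```text
t: 9.68
eef_pos: [466.0, 171.9, 283.8]
tcp_rot: [3.141, 0.004, -2.963]
ft_force: [-0.2, 0.1, -0.2]
opening: 0.601
grip_force: 0.0
```

```bash
python3 st.py;  python3 - <<'E'
from h import *
q=env.read_camera("wrist"); A=cv2.imread("pics/w3.png")
cv2.imwrite("pics/w8.png",cv2.resize(np.hstack([A,q["color"]]),(800,250)))
for n in("bar_grip","bar_end"):
  print(n,[w(q,r["at"]).round(1) for r in env.place_of(n,q)[:1]])
E
```

```text
{'t': np.float64(9.675), 'eef_pos': array([465.987, 171.946, 283.756]), 'tcp_rot': array([ 3.141,  0.004, -2.963]), 'ft_force': array([-0.222,  0.065, -0.185]), 'moment': array([ 0.035, -0.007, -0.049]), 'joints': array([ 0.22 ,  0.253,  1.799,  0.   ,  1.086, -1.529]), 'opening': np.float64(0.601), 'grip_force': np.float64(0.0)}
bar_grip []
bar_end [array([511. , 179.9, 191.8])]
```

View pics/w8.png

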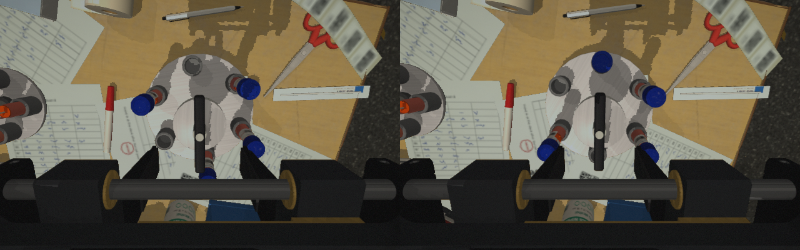

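The bar is back at its start angle and free. The carousel has turned (empty cup from (193,65) to (160,85)), all four tubes are standing, and the small carousel hasn't moved.

```bash
python3 -c "
from cell import env
print(env.job_done())"
```

```text
the job is handed in; nothing more can be done
None
```

The freewheel test is done and handed in: the bar ran loose about 60° clockwise while the carousel stood still, then gripped on the way back and carried the carousel roughly 50° anticlockwise; the bar is released at its starting angle and the small carousel was not touched.

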